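Refit the rectifier's heat sink in the battery charger

ROBOT

A 6-joint arm with a two-finger parallel gripper is mounted at the origin on the work surface. World frame = base frame: x ahead of the robot, y to its left, z up, the work surface at z = 0. Lengths are in m, angles in rad, forces in N, time in s.
With the tool pointing down it reaches from about 0.4 to 0.825 m from the base axis. Payload 7 kg.
Tool frame: the origin (TCP) lies on the centre line of the jaws, within the pads' length; the fingertips stand tip_reach ahead of it and the grasp point (between the pads) is the TCP (tip_reach is the distance from the TCP to the fingertips, in m); z points along the fingers, y is the line along which they close (so a half turn about z gives the same grasp; the last joint's range is limited). The gripper opens to 88 mm and grips with 3 to 60 N. Pads are 19 mm wide; open, the fingers measure 130 mm over their backs; the gripper's body (78 mm by 193 mm) begins 47 mm behind the grasp point.
Start: joints at [1.568, 0.359, 0.012, 0, -1.224, -0.288], TCP at [0.194, 0.647, 0.246] pointing down, gripper open.
Joint ranges: [-3.07, 3.07], [-1.43, 2.12], [-1.02, 1.25], [-3.03, 1.67], [-3.05, -0], [-3.03, 3.03]. Speed limits (rad/s): [2.39, 2.39, 3.01, 3.14, 3.14, 3.14].

INTERFACE

Orientations are given as [roll, pitch, yaw] about the fixed x, y, z axes, in that order (R = Rz(yaw) Ry(pitch) Rx(roll)).
In Python, from station import get_state, grab_frame, calibration, job_done, find_in, mark_of, tip_reach gives the robot as it stands.
- The arm moves only by the shell command python3 -m handwheel 'ROWS' [OPENING] [FORCE]. ROWS is JSON, a list of rows, each an object with "delta_pos": the shift along the world's x, y, z in units of 30 mm (1.0 is 30 mm), a list of three; "dr": the turn, a rotation vector about the world's x, y, z in degrees, a list of three. In form: [{"delta_pos": [tx, ty, tz], "dr": [rx, ry, rz]}, ...]. A call has 1 to 10 rows; each row shifts and turns the commanded pose from where the row before left it; what a row does not reach is not made up. A row lasts 1/10 s, in which the tool goes at most 50 mm and 8.59 degrees, less where a joint would pass 70% of its speed; a pose out of reach is approached as far as the arm can. A call is refused whole if a number of a shift passes 1 or a number of a turn 8.59, either way. A call with a gripper value outside its range is refused whole. OPENING is the closure, from -1 (fully open) to 1 (shut), set as the call begins (- or left out, the last holds). The fingers move at their own pace and stop on an object; FORCE is the grip in N (left out, the last holds). Time passes only in rows, so rows that do not move let the fingers close. It gives the time, the measured TCP pose, the force, the opening and the grip force at its end, in the units of the state.
- get_state(): the state, without advancing time (a new reading comes with each control period).
- grab_frame(name): name is "side" or "top" or "wrist"; returns the picture (480x640x3 uint8, red, green, blue); there is no depth.
- calibration(name): a dict with "fx", "fy", "cx", "cy" (pixels), "extrinsics" (4x4, takes a point from world to camera coordinates). Camera axes: x right, y down, z forward; pixel columns grow to the right and rows downward; lengths in m; the calibration is good to about 2 mm. A picture is of the moment at which its call begins: read the wrist's pose just before it. calibration takes no time and is no camera call; for the wrist camera it gives the pose at the moment of the call.
- job_done(): hands the job in; it is judged then, once.
Trained networks look in the newest picture that a camera, given by its name, has taken for a name from the list of things; names that differ only in an ending like _2 or _b are one class to them, and where a whole thing is asked for, a point or a joint stands for the part that bears it (a point fixed in the world has none). Each returns a list of dicts, best first, with "conf" (0 to 1); they miss things now and then, are a little off and sometimes report something else, mostly with a low value. They report only what shows in the picture. A call takes as long as a camera call. They do not tell look-alikes from the thing itself.
- find_in(camera, query): "location" ([column, row] in pixels, amid what is visible of it).
- mark_of(camera, query): "location" ([column, row] in pixels: a listed point, or the origin of a listed thing).
The state is a dict: "t": time; "q": joint angles; "qd": joint speeds; "joint_efforts": joint torques, N m; "eef_pos": TCP position; "ee_rot": TCP orientation; "force": force on the tool from outside, world axes, zero at the start; "moment": the same for the moment, N m; "width": finger opening in m; "gripper_force": force on a finger pad.
Only numpy, scipy, OpenCV 4.12 (cv2) and the standard library are available. Lean on these libraries where they do the work, as an engineer would, in place of code of your own. Each camera call takes 0.05 s, during which the arm holds its last target. There are 200 camera calls.

TASK

The workshop's battery charger stands open on the bench: pick up the rectifier with the three widely spaced fins, and lower it onto the charger's fin block so that its fins slide between the block's four upright fins, centred lengthwise, all the way down before you let go. Leave the look-alike rectifier with six closely spaced fins where it is.

Things in the scene. Friction and masses are not known exactly. Their poses are not given: they have to be found in the camera images.
- coarse_block (a point): Rectifier to fit, loose, 0.4 kg, standing on its fins: black block 56 x 36 x 44 mm (x, y, z), gripped across the 36, on a plate 60 x 66 x 8 mm, with 3 fins below, 28 mm apart in y (0, +-28), each 100 mm long (x, jutting 20 mm beyond the plate at both ends), 5 thick, 40 high. Point: centre of the black block, 22 mm above the plate, 70 mm above the fins' lower edges. z up; half a turn fits too.
- fin_block (a point): Fixed block of 4 upright fins in the open charger: 110 mm long (x), 5 thick, 34 high, at y +-14 and +-42, so 3 gaps of 23 mm. Point: its middle, at the gap floor, 14 mm above the bench. Home, the rectifier's fins stand on this floor, its block centre 70 mm above this point. Orange tray round it: x +-75, y -65 to +175, walls 22 high; transformer 63 mm high from y +95.
- fine_block (a point): Look-alike rectifier, loose, to be left alone: same black block, plate and overall size, but six fins 3 mm thick, 12 mm apart in y, which do not fit. Point: centre of its black block, 70 mm above the bench. It stands 140 to 240 mm in y beside the other rectifier, on either side.
Not all that is in view belongs to the job. What is shaped like the part that bears coarse_block but green, red or yellow is not meant.

How it is judged:
On the way:
1. the three-finned rectifier is down between the fins of the fin block while still held in the gripper (x of coarse_block in the frame of fin_block between -0.022 and 0.022 m and y of coarse_block in the frame of fin_block between -0.014 and 0.014 m and z of coarse_block in the frame of fin_block below 0.088 m and angle between the x axis of coarse_block and the x axis of fin_block, either way round below 0.22 rad and angle between coarse_block's own z axis and vertical below 0.12 rad and contact force between the fingers and coarse above 1 N), for 0.05 s.
At the end, for the whole second after the job is handed in: The three-finned rectifier stands upright (within 7 degrees) and at rest on the fin block, its fins between the block's fins and fully down (block centre less than 77 mm above the gap floor), parallel within 12 degrees, within 14 mm of the middle across the fins and 22 mm along them (x of coarse_block in the frame of fin_block between -0.022 and 0.022 m and y of coarse_block in the frame of fin_block between -0.014 and 0.014 m and z of coarse_block in the frame of fin_block below 0.077 m and angle between the x axis of coarse_block and the x axis of fin_block, either way round below 0.22 rad and angle between coarse_block's own z axis and vertical below 0.12 rad and linear speed of coarse below 0.02 m/s); the robot touches nothing.
It fails at once if the look-alike six-finned rectifier is moved by more than 30 mm (distance of fine_block from where it was at the start of the episode above 0.03 m).
It also fails if it takes over 38 s, if anything falls off the work surface, if the arm or the gripper's body presses on something with over 40 N, if the wrist force passes 120 N, or if a joint passes its speed limit or range.

## Working session

There is one attempt and no reset: what is moved stays moved. The work goes in short steps, Python scripts to look and compute and a shell command to move; the robot and the scene stay as the last step left them, time stands still between calls to the robot, and variables do not carry over. Pictures are saved under pics/ and viewed, at most 10 in all, crops included, and the job is handed in when it is done.

```bash
mkdir -p pics
cat > h.py <<'E'
import numpy as np, cv2
from station import *
def ray(cam,px,z):
    c=calibration(cam); T=np.array(c["extrinsics"]); R=T[:3,:3]; t=T[:3,3]
    o=-R.T@t; d=R.T@np.array([(px[0]-c["cx"])/c["fx"],(px[1]-c["cy"])/c["fy"],1])
    return o+d*(z-o[2])/d[2]
def save(n,im): cv2.imwrite(f"pics/{n}.png",im[:,:,::-1])
E
python3 - <<'E'
from h import *
s=get_state();print(s["eef_pos"],s["ee_rot"],s["width"],tip_reach)
for cam in("top","side"):
    im=grab_frame(cam);save(cam+"0",im)
    for q,z in(("coarse_block",.07),("fine_block",.07),("fin_block",.014)):
        for m in mark_of(cam,q)[:4]: print(cam,q,np.round(m["location"]),round(m["conf"],2),ray(cam,m["location"],z).round(3))
E
```

```text
[0.19343089 0.64622086 0.24463081] [ 3.13994561e+00 -1.30506741e-04 -2.90929925e-01] 0.08777820301108716 0.019
top coarse_block [347. 261.] 0.89 [ 0.39  -0.194  0.07 ]
top coarse_block [412. 353.] 0.82 [ 0.221 -0.307  0.07 ]
top coarse_block [304. 184.] 0.81 [ 0.539 -0.117  0.07 ]
top coarse_block [500. 259.] 0.65 [ 0.389 -0.475  0.07 ]
top fine_block [416. 231.] 0.94 [ 0.444 -0.325  0.07 ]
top fin_block [193. 210.] 0.67 [0.507 0.113 0.014]
side coarse_block [363. 214.] 0.9 [ 0.542 -0.115  0.07 ]
side coarse_block [436. 375.] 0.86 [ 0.387 -0.483  0.07 ]
side coarse_block [453. 268.] 0.81 [ 0.584 -0.34   0.07 ]
side coarse_block [294. 355.] 0.81 [ 0.216 -0.304  0.07 ]
side fine_block [397. 299.] 0.59 [ 0.443 -0.326  0.07 ]
```

View pics/top0.png

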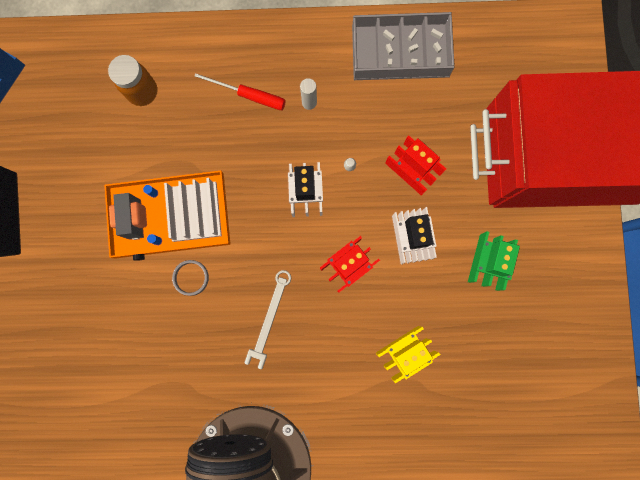

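View pics/side0.png

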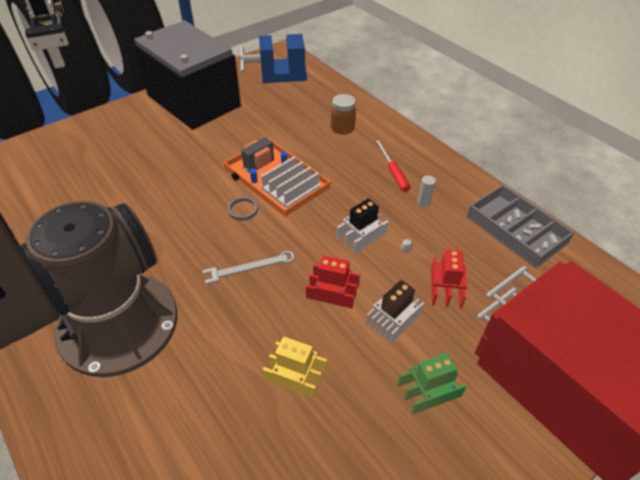

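The top view holds the candidates: the black block at (304,184) on three wide fins, the black block at (416,231) on many fins, red ones at (347,261) and (415,163), green (498,258) and yellow (410,355). The coloured ones are not meant, and (304,184) fits the three-fin description. The fin block is in the orange tray at (193,210). I'll confirm this in a crop.

Run:
```python
from h import *
im=cv2.imread("pics/top0.png")
a=[cv2.resize(im[y-38:y+38,x-38:x+38],(380,380),interpolation=cv2.INTER_CUBIC) for x,y in((304,187),(416,235))]
cv2.imwrite("pics/crop.png",np.hstack(a))
# outlines: orange tray
hsv=cv2.cvtColor(im,cv2.COLOR_BGR2HSV)
w=((hsv[:,:,1]<60)&(hsv[:,:,2]>130)).astype(np.uint8)
for n,(x,y,r) in dict(fin=(195,210,34),coarse=(305,187,32)).items():
    m=np.zeros_like(w); m[y-r:y+r,x-r:x+r]=w[y-r:y+r,x-r:x+r]
    p=cv2.findNonZero(m); b=cv2.boxPoints(cv2.minAreaRect(p)); print(n,b.round(0).tolist())
    W=np.array([ray("top",q,.05 if n=="fin" else .02) for q in b])
    for e in (W[1]-W[0],W[2]-W[1]): print(" len",np.hypot(e[0],e[1]).round(3),"ang",np.degrees(np.arctan2(e[1],e[0])).round(1))
    print(" c",W.mean(0).round(3))
```

```text
fin [[163.0, 182.0], [215.0, 177.0], [221.0, 236.0], [169.0, 241.0]]
 len 0.102 ang -85.6
 len 0.117 ang -174.1
 c [0.5   0.104 0.05 ]
coarse [[287.0, 164.0], [320.0, 162.0], [323.0, 215.0], [290.0, 217.0]]
 len 0.067 ang -88.5
 len 0.108 ang -178.3
 c [ 0.542 -0.116  0.02 ]
```

View pics/crop.png

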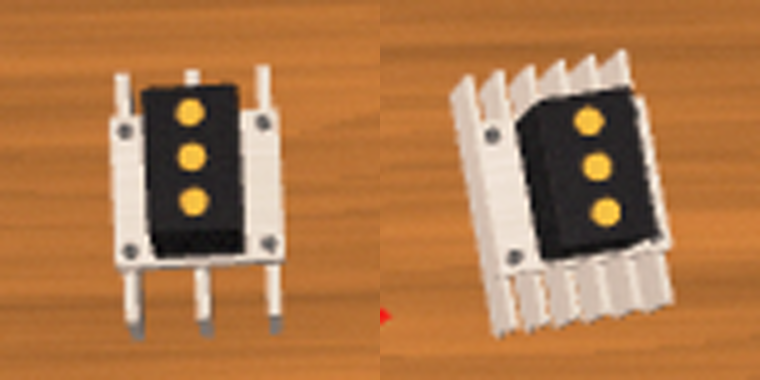

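```bash
python3 -m handwheel '[{"delta_pos":[1,-0.9,0.3],"dr":[0,0,1.7]},{"delta_pos":[1,-1,0.2],"dr":[0,0,1.7]},{"delta_pos":[1,-1,0],"dr":[0,0,1.7]},{"delta_pos":[1,-1,0],"dr":[0,0,1.7]},{"delta_pos":[1,-1,0],"dr":[0,0,1.7]},{"delta_pos":[1,-1,0],"dr":[0,0,1.7]},{"delta_pos":[1,-1,0],"dr":[0,0,1.7]},{"delta_pos":[1,-1,0],"dr":[0,0,1.7]},{"delta_pos":[1,-1,0],"dr":[0,0,1.7]},{"delta_pos":[1,-1,0],"dr":[0,0,1.7]}]' -1 20
```

```text
t: 1.4
eef_pos: [0.4946, 0.3483, 0.2608]
ee_rot: [-3.141, -0.0, 0.007]
force: [-0.5, 1.4, -0.9]
width: 0.0877
gripper_force: 0.0
```

The crop confirms it: the left one (304,184) has three wide fins and the right one (416,231) has six narrow fins. I'll go on over the fin block and look with the wrist camera on the way.

```bash
python3 -m handwheel '[{"delta_pos":[0,-1,0.3],"dr":[0,0,0]},{"delta_pos":[0,-1,0.3],"dr":[0,0,0]},{"delta_pos":[0,-1,0.3],"dr":[0,0,0]},{"delta_pos":[0,-1,0.3],"dr":[0,0,0]},{"delta_pos":[0,-1,0.3],"dr":[0,0,0]},{"delta_pos":[0,-1,0],"dr":[0,0,0]},{"delta_pos":[0,-1,0],"dr":[0,0,0]},{"delta_pos":[0,-1,0],"dr":[0,0,0]},{"delta_pos":[0,0,0],"dr":[0,0,0]},{"delta_pos":[0,0,0],"dr":[0,0,0]}]'
python3 - <<'E'
from h import *
im=grab_frame("wrist");save("w1",im)
for q,z in(("coarse_block",.07),("fin_block",.014)):
    for m in mark_of("wrist",q)[:3]: print(q,np.round(m["location"]),round(m["conf"],2),ray("wrist",m["location"],z).round(4))
E
```

```text
t: 2.4
eef_pos: [0.4936, 0.1091, 0.3059]
ee_rot: [-3.141, -0.001, 0.004]
force: [0.4, 1.2, -0.6]
width: 0.0877
gripper_force: 0.0
coarse_block [610. 309.] 0.91 [ 0.3898 -0.1969  0.07  ]
coarse_block [558. 164.] 0.63 [ 0.5411 -0.1131  0.07  ]
fin_block [318. 191.] 0.91 [0.5047 0.1144 0.014 ]
```

View pics/w1.png

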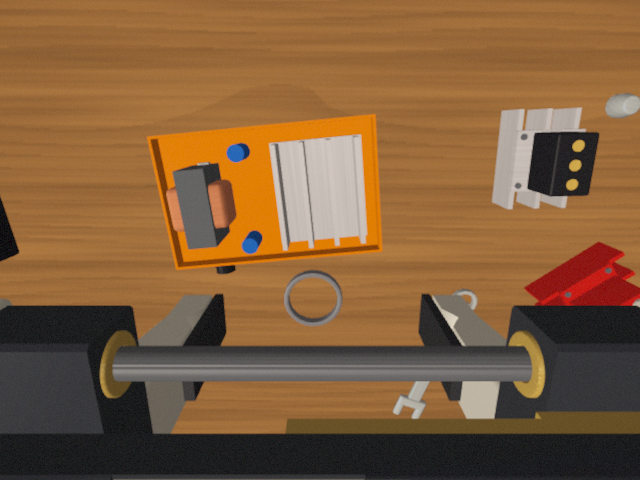

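The wrist view shows the four fins, with tops roughly (271,143)-(286,249), (301,140)-(312,247), (331,137)-(338,244) and (360,136)-(366,243). The rectifier is at (558,164). I'll work out the block's yaw from the fin tops.

```bash
python3 - <<'E'
from h import *
L=[((273,143),(285,249)),((303,140),(311,247)),((332,137),(338,244)),((359,136),(365,243))]
P=[]
for a,b in L:
    A=ray("wrist",a,.048);B=ray("wrist",b,.048);d=A-B;P+=[A,B]
    print(A.round(4),B.round(4),np.degrees(np.arctan2(d[1],d[0])).round(1),np.linalg.norm(d).round(3))
print(np.mean(P,0).round(4))
# tray rim (z .022) corners
C=np.array([ray("wrist",p,.022) for p in((150,137),(375,115),(381,249),(178,268))]);
for i in range(4):
    d=C[(i+1)%4]-C[i];print(np.degrees(np.arctan2(d[1],d[0])).round(1),np.linalg.norm(d).round(3))
E
python3 -m handwheel '[{"delta_pos":[0,-1,0],"dr":[0,0,0.4]},{"delta_pos":[0,-1,0],"dr":[0,0,0.4]},{"delta_pos":[0,-1,0],"dr":[0,0,0.4]},{"delta_pos":[0,-1,0],"dr":[0,0,0.4]},{"delta_pos":[0,-1,0],"dr":[0,0,0.4]},{"delta_pos":[0,-1,0],"dr":[0,0,0]},{"delta_pos":[0,-1,0],"dr":[0,0,0]},{"delta_pos":[0,-0.4,0],"dr":[0,0,0]},{"delta_pos":[0,0,0],"dr":[0,0,0]},{"delta_pos":[0,0,0],"dr":[0,0,0]}]'
python3 - <<'E'
from h import *
im=grab_frame("wrist");save("w2",im)
for q,z in(("coarse_block",.07),("fine_block",.07)):
    for m in mark_of("wrist",q)[:3]: print(q,np.round(m["location"]),round(m["conf"],2),ray("wrist",m["location"],z).round(4))
E
```

```text
[0.5578 0.1587 0.048 ] [0.448  0.1494 0.048 ] 4.9 0.11
[0.5608 0.1291 0.048 ] [0.4504 0.1215 0.048 ] 3.9 0.111
[0.5638 0.1006 0.048 ] [0.4539 0.0927 0.048 ] 4.1 0.11
[0.5649 0.0741 0.048 ] [0.4552 0.064  0.048 ] 5.3 0.11
[0.5069 0.1113 0.048 ]
-84.4 0.236
-174.6 0.146
96.0 0.235
5.5 0.147
t: 3.55
eef_pos: [0.4938, -0.1118, 0.3054]
ee_rot: [-3.141, 0.0, 0.041]
force: [-0.6, 0.5, 0.7]
width: 0.0876
gripper_force: 0.0
coarse_block [570. 126.] 0.85 [ 0.5841 -0.3359  0.07  ]
coarse_block [330. 161.] 0.82 [ 0.5433 -0.1173  0.07  ]
coarse_block [395. 311.] 0.67 [ 0.3897 -0.1939  0.07  ]
fine_block [529. 269.] 0.85 [ 0.4429 -0.3272  0.07  ]
```

View pics/w2.png

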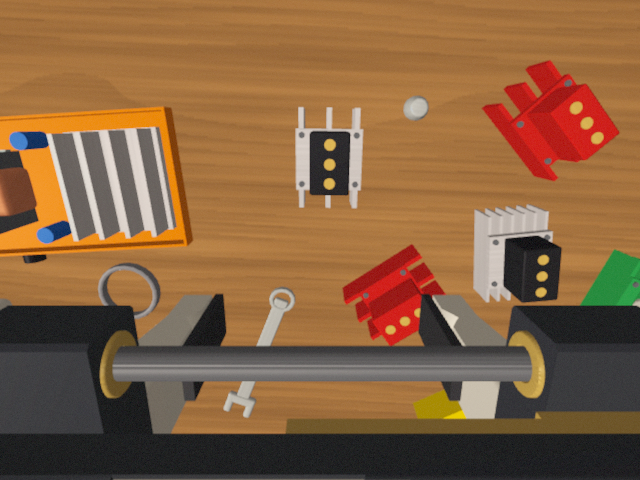

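The wrist view shows the rectifier at (330,161), square to the tool, so its yaw is about 2.3°. It is at about (0.542,-0.117), and the fin block at (0.506,0.112) with yaw about 5°. Going down.

```bash
python3 -m handwheel '[{"delta_pos":[0.4,-0.18,-1],"dr":[0,0,0]},{"delta_pos":[0.4,0,-1],"dr":[0,0,0]},{"delta_pos":[0.4,0,-1],"dr":[0,0,0]},{"delta_pos":[0.4,0,-1],"dr":[0,0,0]},{"delta_pos":[0,0,-1],"dr":[0,0,0]},{"delta_pos":[0,0,-0.6],"dr":[0,0,0]},{"delta_pos":[0,0,0],"dr":[0,0,0]},{"delta_pos":[0,0,0],"dr":[0,0,0]}]'
python3 - <<'E'
from h import *
im=grab_frame("wrist");save("w3",im)
for m in mark_of("wrist","coarse_block")[:3]: print(np.round(m["location"]),round(m["conf"],2),ray("wrist",m["location"],.07).round(4))
E
```

```text
t: 4.5
eef_pos: [0.542, -0.1173, 0.138]
ee_rot: [3.141, 0.0, 0.042]
force: [0.2, -0.8, 0.9]
width: 0.0876
gripper_force: 0.0
[320. 277.] 0.89 [ 0.5413 -0.1163  0.07  ]
```

View pics/w3.png

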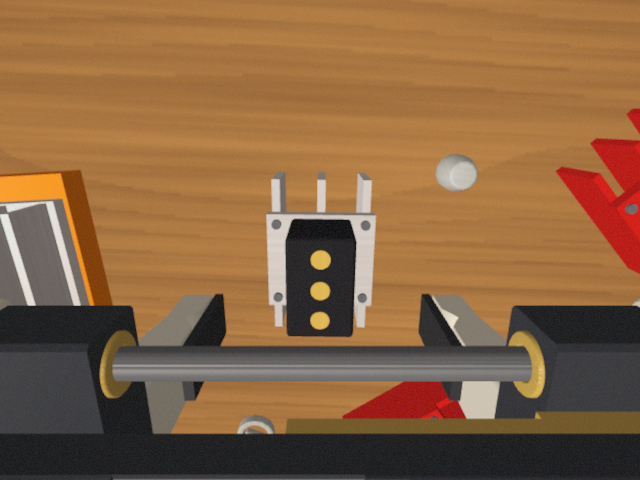

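The block is centred between the fingers and square to them, with its mark at (320,277). Going down to grip, then lift.

```bash
python3 -m handwheel '[{"delta_pos":[0,0,-0.7],"dr":[0,0,0]},{"delta_pos":[0,0,-0.7],"dr":[0,0,0]},{"delta_pos":[0,0,-0.7],"dr":[0,0,0]},{"delta_pos":[0,0,0],"dr":[0,0,0]},{"delta_pos":[0,0,0],"dr":[0,0,0]}]' -1 
python3 -m handwheel '[{"delta_pos":[0,0,0],"dr":[0,0,0]},{"delta_pos":[0,0,0],"dr":[0,0,0]},{"delta_pos":[0,0,0],"dr":[0,0,0]},{"delta_pos":[0,0,0],"dr":[0,0,0]},{"delta_pos":[0,0,0],"dr":[0,0,0]},{"delta_pos":[0,0,0],"dr":[0,0,0]},{"delta_pos":[0,0,0],"dr":[0,0,0]},{"delta_pos":[0,0,0],"dr":[0,0,0]}]' 1 30
```

```text
t: 5.1
eef_pos: [0.5422, -0.1177, 0.0758]
ee_rot: [3.141, -0.001, 0.041]
force: [0.8, -0.0, -0.0]
width: 0.0878
gripper_force: 0.0
t: 5.9
eef_pos: [0.5415, -0.1177, 0.0745]
ee_rot: [-3.141, 0.0, 0.041]
force: [-0.4, 1.4, -0.4]
width: 0.0361
gripper_force: 30.0
```

```bash
python3 -m handwheel '[{"delta_pos":[0,0,0.6],"dr":[0,0,0]},{"delta_pos":[0,0,0.8],"dr":[0,0,0]},{"delta_pos":[0,0,0.9],"dr":[0,0,0]},{"delta_pos":[0,0,0.9],"dr":[0,0,0]},{"delta_pos":[0,0.3,0.6],"dr":[0,0,0]},{"delta_pos":[-0.2,0.6,0.2],"dr":[0,0,0.5]},{"delta_pos":[-0.2,0.8,0],"dr":[0,0,0.5]},{"delta_pos":[-0.2,0.8,0],"dr":[0,0,0.5]},{"delta_pos":[-0.2,0.8,0],"dr":[0,0,0.5]},{"delta_pos":[-0.2,0.8,0],"dr":[0,0,0.65]}]' 
python3 -m handwheel '[{"delta_pos":[-0.2,0.8,0],"dr":[0,0,0]},{"delta_pos":[0,0.8,0],"dr":[0,0,0]},{"delta_pos":[0,0.8,0],"dr":[0,0,0]},{"delta_pos":[0,0.7,0],"dr":[0,0,0]},{"delta_pos":[0,0.4,0],"dr":[0,0,0]},{"delta_pos":[0,0.05,0],"dr":[0,0,0]},{"delta_pos":[0,0,0],"dr":[0,0,0]},{"delta_pos":[0,0,0],"dr":[0,0,0]},{"delta_pos":[0,0,0],"dr":[0,0,0]}]'
python3 - <<'E'
from h import *
im=grab_frame("wrist");save("w4",im)
im=grab_frame("side");save("s4",cv2.resize(im[100:260,180:380],(800,640))[:600])
E
```

```text
t: 6.9
eef_pos: [0.5104, 0.006, 0.1937]
ee_rot: [3.142, 0.002, 0.087]
force: [-0.3, 0.2, -5.0]
width: 0.0361
gripper_force: 30.0
t: 7.8
eef_pos: [0.5054, 0.111, 0.1945]
ee_rot: [3.141, 0.0, 0.086]
force: [0.4, -0.0, -4.9]
width: 0.0359
gripper_force: 30.0
```

View pics/w4.png

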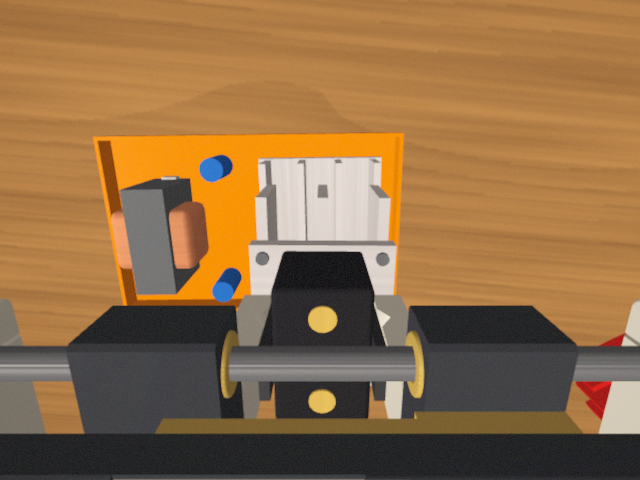

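The tray edges are square to the tool. The block's outer fins (columns about 263 and 376) straddle the view centre like the rectifier's (264 and 381). The gaps leave ±9 mm, so I'll lower in two stages.

```bash
python3 -m handwheel '[{"delta_pos":[0,0.04,-0.5],"dr":[0,0,0]},{"delta_pos":[0,0,-0.6],"dr":[0,0,0]},{"delta_pos":[0,0,-0.5],"dr":[0,0,0]},{"delta_pos":[0,0,-0.4],"dr":[0,0,0]},{"delta_pos":[0,0,-0.3],"dr":[0,0,0]},{"delta_pos":[0,0,-0.1],"dr":[0,0,0]},{"delta_pos":[0,0,0],"dr":[0,0,0]},{"delta_pos":[0,0,0],"dr":[0,0,0]}]'
python3 - <<'E'
from h import *
im=grab_frame("side");save("s5",cv2.resize(im[110:230,200:360],(800,600),interpolation=cv2.INTER_CUBIC))
E
```

```text
t: 8.7
eef_pos: [0.506, 0.1131, 0.1231]
ee_rot: [-3.141, -0.001, 0.087]
force: [-0.4, 0.1, -4.2]
width: 0.036
gripper_force: 30.0
```

View pics/s5.png

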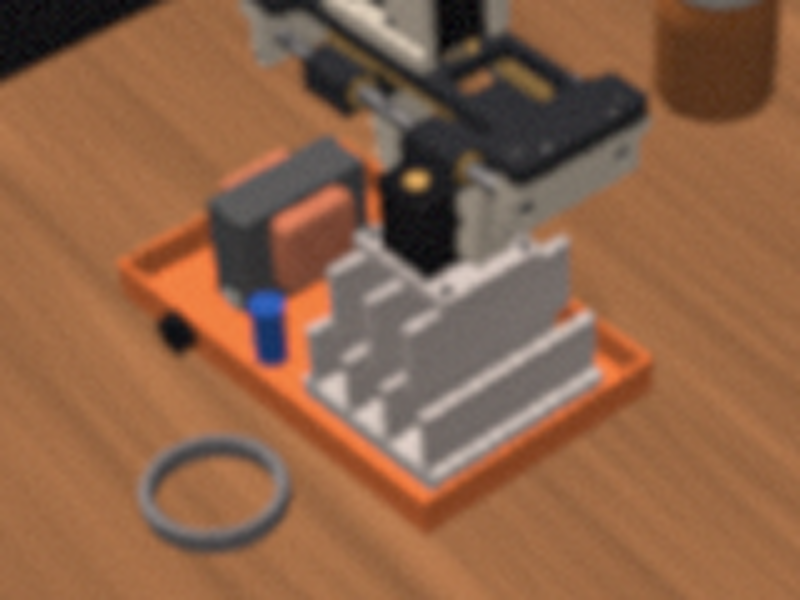

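In the side crop the three fins sit between the block's four, near (340,270), (390,300) and (430,330), with no contact force. I'll lower the rest.

```bash
python3 -m handwheel '[{"delta_pos":[0,0,-0.4],"dr":[0,0,0]},{"delta_pos":[0,0,-0.4],"dr":[0,0,0]},{"delta_pos":[0,0,-0.2],"dr":[0,0,0]},{"delta_pos":[0,0,-0.1],"dr":[0,0,0]},{"delta_pos":[0,0,-0.03],"dr":[0,0,0]},{"delta_pos":[0,0,-0.03],"dr":[0,0,0]},{"delta_pos":[0,0,0],"dr":[0,0,0]},{"delta_pos":[0,0,0],"dr":[0,0,0]}]'
```

```text
t: 9.55
eef_pos: [0.5055, 0.1128, 0.0884]
ee_rot: [3.141, -0.0, 0.087]
force: [-4.7, -0.6, 4.5]
width: 0.0357
gripper_force: 30.0
```

The force in z changed from -4 to +4.5 N at the expected height, so the rectifier stands on the gap floor. Release and back off straight up.

```bash
python3 -m handwheel '[{"delta_pos":[0,0,0],"dr":[0,0,0]},{"delta_pos":[0,0,0],"dr":[0,0,0]},{"delta_pos":[0,0,0],"dr":[0,0,0]},{"delta_pos":[0,0,0],"dr":[0,0,0]},{"delta_pos":[0,0,0],"dr":[0,0,0]},{"delta_pos":[0,0,0],"dr":[0,0,0]},{"delta_pos":[0,0,0],"dr":[0,0,0]}]' -1
python3 -m handwheel '[{"delta_pos":[0,0,0.4],"dr":[0,0,0]},{"delta_pos":[0,0,0.8],"dr":[0,0,0]},{"delta_pos":[0,0,0.9],"dr":[0,0,0]},{"delta_pos":[0,0,0.9],"dr":[0,0,0]},{"delta_pos":[0,0,0.9],"dr":[0,0,0]},{"delta_pos":[0,0,0.6],"dr":[0,0,0]},{"delta_pos":[0,0,0],"dr":[0,0,0]},{"delta_pos":[0,0,0],"dr":[0,0,0]}]'
python3 - <<'E'
from h import *
im=grab_frame("wrist");
for m in mark_of("wrist","coarse_block")[:1]: print(np.round(m["location"]),round(m["conf"],2),ray("wrist",m["location"],.084).round(4))
s=grab_frame("side")
b=cv2.resize(s[110:230,200:360],(480,480));a=cv2.resize(im,(320,480));save("end",np.hstack([b,a]))
E
```

```text
t: 10.25
eef_pos: [0.5055, 0.1129, 0.0877]
ee_rot: [-3.142, 0.0, 0.087]
force: [0.2, -0.5, 0.1]
width: 0.0847
gripper_force: 0.0
t: 11.05
eef_pos: [0.5055, 0.113, 0.2236]
ee_rot: [-3.141, -0.001, 0.087]
force: [0.0, 0.9, -0.4]
width: 0.0876
gripper_force: 0.0
[321. 240.] 0.61 [0.5051 0.1133 0.084 ]
```

View pics/end.png

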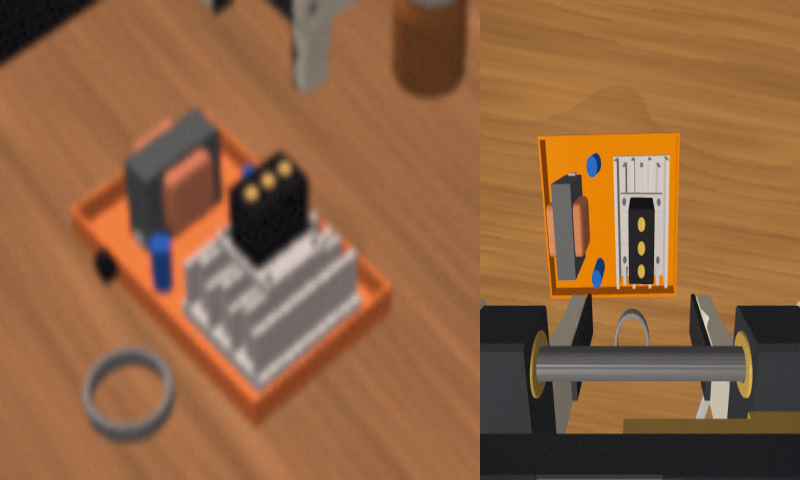

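The rectifier stands upright and fully down between the fins, at about (270,205) in the side crop, and the gripper is clear. Handing in.

```bash
python3 -c "from station import *; print(job_done())"
```

```text
the job is handed in; nothing more can be done
None
```

The three-finned rectifier stands fully down and centred in the charger's fin block, the six-finned one was not touched, and the job was handed in at about 11 s; no verdict was returned.

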